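Load the metal embossing block onto the part-present pin

ROBOT

A 6-joint arm with a two-finger parallel gripper is mounted at the origin on the work surface. World frame = base frame: x ahead of the robot, y to its left, z up, the work surface at z = 0. Lengths are in m, angles in rad, forces in N, time in s.
With the tool pointing down it reaches from about 0.275 to 0.975 m from the base axis. Payload 8.4 kg.
Tool frame: the origin (TCP) lies midway between the tips of the shut fingers; the grasp point (between the pads) lies 19 mm behind it (manip.hold_point_z is the z of the grasp point in the tool frame, in m); z points along the fingers, y is the direction in which the jaws open and shut (so a half turn about z gives the same grasp; the last joint's range is limited). The gripper opens to 92 mm and grips with 3 to 60 N. Pads are 20 mm wide; open, the fingers measure 128 mm over their backs; the gripper's body (75 mm by 189 mm) begins 69 mm behind the grasp point.
Start: joints at [-1.315, 0.353, 1.633, -0, 1.155, -0.002], TCP at [0.159, -0.604, 0.215] pointing down, gripper open.
Joint ranges: [-2.63, 2.63], [-0.92, 2.1], [0.06, 2.66], [-1.3, 4.44], [0, 2.69], [-3.02, 3.02]. Speed limits (rad/s): [2.22, 2.22, 2.79, 3.14, 3.14, 3.14].

INTERFACE

Orientations are given as a 3x3 rotation matrix whose columns are the frame's x, y, z axes.
In Python, from bench import manip gives the robot as it stands. Calls block until the motion is done:
- manip.move_ptp(position, orientation): joint-space move of the TCP to a pose.
- manip.line_to(position, rot=None, v=0.15): straight line of the TCP; rot=None keeps the orientation; v is the mean speed in m/s.
- manip.move_j(angles): joint-space move.
- manip.gripper_to(opening, strength=None): finger opening in m; strength is the grip in N (None keeps the last); returns when the fingers have stopped.
- manip.hold(seconds).
- manip.inverse_kinematics(position, orientation): joint angles nearest the present ones, or None.
- manip.read_state(): the state.
- manip.get_image(name): name is "side" or "top"; returns a dict with "image" (384x512x3 uint8, red, green, blue), "mtx" (3x3 intrinsics, pixels), "extrinsics" (4x4, takes a point from world to camera coordinates). Camera axes: x right, y down, z forward; pixel columns grow to the right and rows downward; lengths in m; the calibration is good to about 2 mm. A picture is of the moment at which its call begins. There is no depth.
A pose or a line that the arm cannot do raises manip.IKError and nothing moves.
- manip.finish_job(): hands the job in, once; it reports no verdict.
The state is a dict: "time_s": time; "joint_positions": joint angles; "joint_velocities": joint speeds; "joint_torque": joint torques, N m; "ee_pos": TCP position; "tcp_rot": TCP orientation; "wrist_force": force on the tool from outside, world axes, zero at the start; "ft_torque": the same for the moment, N m; "grip_width": finger opening in m.
Only numpy, scipy, OpenCV 4.12 (cv2) and the standard library are available. Lean on these libraries where they do the work, as an engineer would, in place of code of your own. Each camera call takes 0.05 s, during which the arm holds its last target. There are 200 camera calls.

TASK

Pick up the bare aluminium embossing block, not the wooden one, and lay it flat, bird pattern up, in the pocket of the white press nest, lengthwise along the pocket, so that by its own weight it holds the red part-present pin down. Set it down gently rather than dropping it, let go of it and leave the wooden block where it lies.

Things in the scene. Friction and masses are not known exactly. Their poses are not given: they have to be found in the camera images.
- metal_block: loose silver aluminium block, 80 (x) x 44 (y) x 32 (z) mm, about 0.3 kg, a small dark bird in relief on top (within the 32 mm; the straight sides are 29 mm high). Origin: centre of its underside; x along its length, z up out of the bird face. It starts bird up; grip it across its 44 mm width.
- nest: fixed white nest on the table. Origin: at table height under the pocket's middle; x along the pocket, z up. Pocket 100 (x) x 64 (y) mm inside; grey floor 12 mm above the table; black walls 10 mm thick, to 18 mm above the table. Base spans x -65 to 100, y -47 to 47 mm; grey sensor housing at x 67 to 95 mm, to 29 mm above the table. Either end of the block may point to the housing.
- sense_pin (a joint): red part-present pin, 14 mm across, in the middle of the nest's pocket floor; slides down against a weak spring. 0 = up (top 6 mm above the pocket floor), about 0.006 m = flush with the floor, held down (0.007 at most). It needs about 1.1 N to go flush: the metal block's weight is enough, the wooden block's is not.
- wood_block: loose block of brown wood, same size, shape and bird as the metal one (80 x 44 x 32 mm) but only 0.07 kg; a bystander to be left alone. Origin: centre of its underside, x along its length. A red drink can and a marker pen also stand about.
Things that resemble listed ones, but are neither listed nor needed, are in the scene too. Leave any pink look-alike of the metal_block alone.

How it is judged:
At the end, for the whole second after the job is handed in: The metal block lies at rest and flat (within 4.5 degrees), bird up, on the pocket floor (underside 9 to 14 mm above the table), its centre within 17 mm of the pocket's middle and its length within 18 degrees of the pocket's, either way round, with the red pin pressed more than 4.5 mm (value of joint sense_pin above 0.0045 m and horizontal distance between metal_block and nest below 0.017 m and z of metal_block in the frame of nest between 0.009 and 0.014 m and angle between metal_block's own z axis and vertical below 0.08 rad and angle between the x axis of metal_block and the x axis of nest, either way round below 0.32 rad and linear speed of metal_block below 0.02 m/s); the robot touches nothing.
It fails at once if the metal block is let go and falls freely faster than 0.6 m/s (a drop of about 20 mm or more) (linear speed of metal_block above 0.6 m/s and contact force between the fingers and metal_block below 0.1 N).
It fails at once if the wooden block is moved by more than 30 mm (distance of wood_block from where it was at the start of the episode above 0.03 m).
It also fails if it takes over 32 s, if anything falls off the work surface, if the arm or the gripper's body presses on something with over 40 N, if the wrist force passes 120 N, or if a joint passes its speed limit or range.

## Working session

There is one attempt and no reset: what is moved stays moved. The work goes in short steps, each a Python script; the robot and the scene stay as the last script left them, time stands still between calls to the robot, and variables do not carry over. Pictures are saved under pics/ and viewed, about 8 in all and at most 12, crops included, and the job is handed in when it is done.

```bash
mkdir -p pics; cat > h.py <<'E'
import numpy as np, cv2
from bench import manip
def snap(n,f):
    d=manip.get_image(n); cv2.imwrite(f'pics/{f}.png',cv2.cvtColor(d['image'],cv2.COLOR_RGB2BGR)); np.savez(f'pics/{f}.npz',K=d['mtx'],E=d['extrinsics']); return d
def crop(f,u0,v0,u1,v1,s,out):
    im=cv2.imread(f'pics/{f}.png')[v0:v1,u0:u1]; cv2.imwrite(f'pics/{out}.png',cv2.resize(im,None,fx=s,fy=s,interpolation=cv2.INTER_CUBIC))
def px2w(f,uv,z):
    c=np.load(f'pics/{f}.npz'); K,E=c['K'],c['E']; R,t=E[:3,:3],E[:3,3]; o=-R.T@t
    out=[]
    for u,v in uv:
        d=R.T@np.linalg.inv(K)@[u,v,1]; out.append(o+d*(z-o[2])/d[2])
    return np.array(out)
def w2px(f,P):
    c=np.load(f'pics/{f}.npz'); p=(c['E'][:3,:3]@np.atleast_2d(P).T).T+c['E'][:3,3]; q=(c['K']@p.T).T; return q[:,:2]/q[:,2:]
E
python3 - <<'E'
from h import *
snap('top','t0');snap('side','s0')
for f in('t0','s0'):
    E=np.load(f'pics/{f}.npz')['E'];print(-E[:3,:3].T@E[:3,3])
s=manip.read_state();print(s['time_s'],s['grip_width'],manip.hold_point_z);print(s['tcp_rot'])
E
```

```text
[0.38083702 0.00227196 0.83784809]
[0.38397613 0.65615428 0.60079978]
0.1 0.09187463259892742 -0.0187
[[ 9.66947139e-01  2.54976712e-01 -3.26137136e-04]
 [ 2.54976920e-01 -9.66946425e-01  1.17502215e-03]
 [-1.57538541e-05 -1.21934175e-03 -9.99999256e-01]]
```

View pics/t0.png

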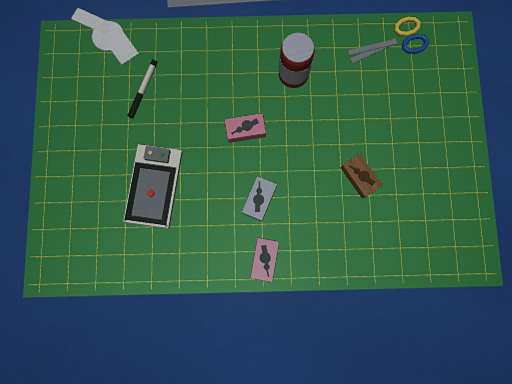

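View pics/s0.png

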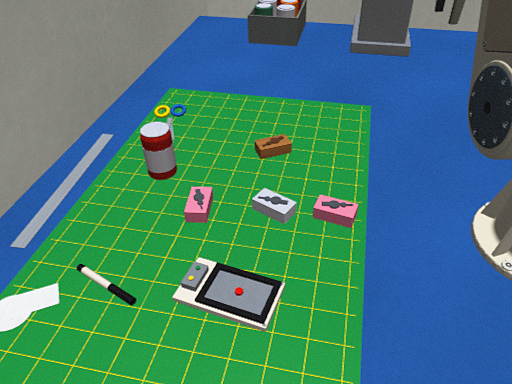

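Top view candidates: silver block (259,199), pink look-alikes (245,127) and (264,260), and wood (362,176). The bare silver one at (259,199), side view (274,205), fits the description. The nest is at (152,190) with its pin at (151,193). I'll check it in one close crop.

```bash
python3 - <<'E'
from h import *
im=cv2.imread('pics/t0.png')
a=cv2.resize(im[165:230,230:290],None,fx=7,fy=7,interpolation=cv2.INTER_CUBIC)
b=cv2.resize(im[140:232,115:190],None,fx=5,fy=5,interpolation=cv2.INTER_CUBIC)
c=np.zeros((460,800,3),np.uint8); c[:455,:420]=a; c[:460,425:800]=b
cv2.imwrite('pics/c0.png',c)
E
```

```text
(no output)
```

View pics/c0.png

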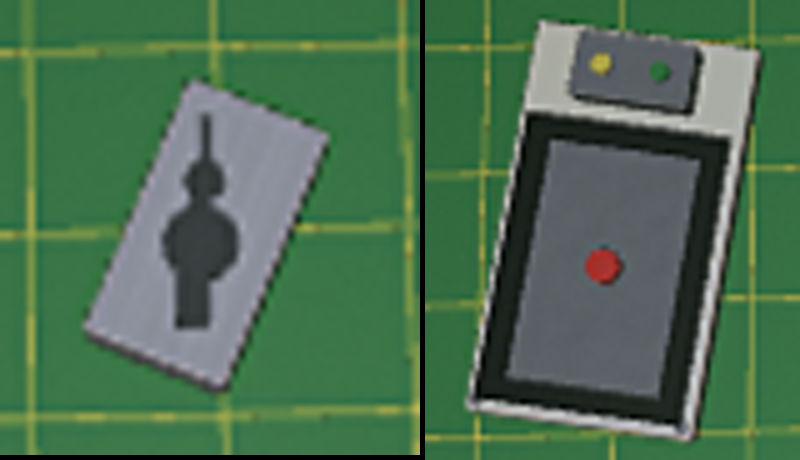

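The crop shows a bare silver block with a dark bird and no pink or wood tint. Its top corners are at about (190,80), (329,134), (224,386), (86,325). The nest's black walls have corners at about (528,113), (730,138), (665,428), (472,402), with the red pin at (603,266).

```bash
python3 - <<'E'
from h import *
b=np.array([(190,80),(329,134),(224,386),(86,325)])/7+[230,165]
f=lambda p:(np.array(p)-[425,0])/5+[115,140]
def rep(n,P,zc):
    e=(P[0]+P[1]-P[2]-P[3])/2; w=(P[1]+P[2]-P[0]-P[3])/2
    c=P.mean(0); print(n,c.round(4),'len',np.linalg.norm(e).round(4),'wid',np.linalg.norm(w).round(4),'ang',np.degrees(np.arctan2(e[1],e[0])).round(1),'wang',np.degrees(np.arctan2(w[1],w[0])).round(1)); return c,np.arctan2(e[1],e[0])
B=rep('block',px2w('t0',b,.029),0)
N=rep('wall outer 120x84',px2w('t0',f([(528,113),(730,138),(665,428),(472,402)]),.018),0)
rep('floor 100x64',px2w('t0',f([(549,138),(700,158),(660,398),(505,377)]),.015),0)
print('pin',px2w('t0',[f((603,266))],.018), 'side pin',px2w('s0',[(239,291)],.018))
# project to the side view and draw
def box(c,a,x0,x1,y,z):
    R=np.array([[np.cos(a),-np.sin(a)],[np.sin(a),np.cos(a)]])
    return [np.r_[R@p+c[:2],z] for p in [(x0,-y),(x1,-y),(x1,y),(x0,y)]]
im=cv2.imread('pics/s0.png');im=cv2.resize(im,None,fx=4,fy=4,interpolation=cv2.INTER_CUBIC)
for P in (box(*B,-.04,.04,.022,.029),box(*B,-.04,.04,.022,0),box(*N,-.06,.06,.042,.018)):
    q=((w2px('s0',P)+.5)*4-.5).round().astype(int); cv2.polylines(im,[q],True,(255,0,255),1)
cv2.imwrite('pics/c1.png',im[4*180:4*330,4*170:4*310])
for c,a in(B,N):
  for s in(0,np.pi):
    t=a+s; x=np.array([np.cos(t),np.sin(t),0]);z=np.array([0,0,-1.]);R=np.c_[x,np.cross(z,x),z]
    print(np.degrees(t),manip.inverse_kinematics([c[0],c[1],.1],R))
E
```

```text
block [0.5074 0.0026 0.029 ] len 0.0778 wid 0.0429 ang -23.8 wang -114.0
wall outer 120x84 [0.5226 0.2254 0.018 ] len 0.1208 wid 0.0814 ang -10.5 wang -98.7
floor 100x64 [0.5239 0.2243 0.015 ] len 0.0998 wid 0.0633 ang -8.7 wang -99.0
pin [[0.52364248 0.22376697 0.018     ]] side pin [[0.5194673  0.22976831 0.018     ]]
-23.801548756875878 [ 2.07500164e-03  3.20067486e-01  1.98262631e+00 -4.44089210e-16
  8.38898859e-01  1.98828672e+00]
156.19845124312414 [ 2.07500164e-03  3.20067486e-01  1.98262631e+00 -4.44089210e-16
  8.38898859e-01 -1.15330593e+00]
-10.538438920583264 [ 4.04512115e-01  4.02568772e-01  1.85106953e+00 -4.44089210e-16
  8.87954355e-01  2.15923890e+00]
169.46156107941673 [ 4.04512115e-01  4.02568772e-01  1.85106953e+00 -4.44089210e-16
  8.87954355e-01 -9.82353755e-01]
```

View pics/c1.png

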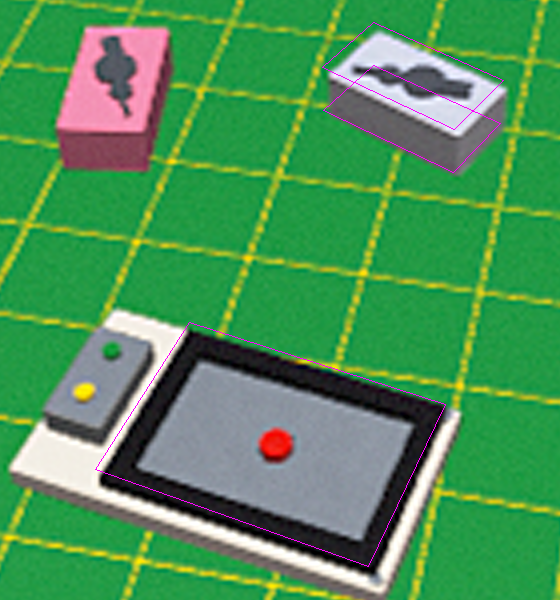

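The two views agree to about 5 mm, with the side view putting both objects slightly nearer +y. I'll use the average. The fingers are thicker than the 10 mm gap beside the block, so their tips have to stay above the 18 mm walls. I'll grip with the tips 9.5 mm above the block's underside.

```bash
cat >> h.py <<'E'
def down(deg):
    t=np.radians(deg); x=np.array([np.cos(t),np.sin(t),0]);z=np.array([0,0,-1.]); return np.c_[x,np.cross(z,x),z]
E
python3 - <<'E'
from h import *
R=down(156); p=np.array([.506,.0045])
manip.move_ptp([*p,.13],R)
manip.line_to([*p,.0095],v=.1)
F0=manip.read_state()['wrist_force']
manip.gripper_to(.03,35)
s=manip.read_state();print(s['grip_width'],s['time_s'],F0,s['wrist_force'],s['ee_pos'])
manip.line_to([*p,.10],v=.1)
manip.hold(.2)
s=manip.read_state();print(s['grip_width'],s['time_s'],s['wrist_force'])
snap('side','s1');snap('top','t1')
im=cv2.hconcat([cv2.resize(cv2.imread('pics/s1.png')[60:320,160:380],None,fx=2,fy=2),cv2.resize(cv2.imread('pics/t1.png')[110:280,100:280],(360,520))[:, :360]])
cv2.imwrite('pics/c2.png',im)
E
```

```text
0.043875171676168376 4.7417 [-0.15342931 -0.3104117   0.39697223] [-0.25679325 -0.06847503  1.21394813] [0.50595491 0.00446895 0.00950586]
0.04372036780847163 6.0 [ 0.411358    0.0449693  -2.83891222]
```

View pics/c2.png

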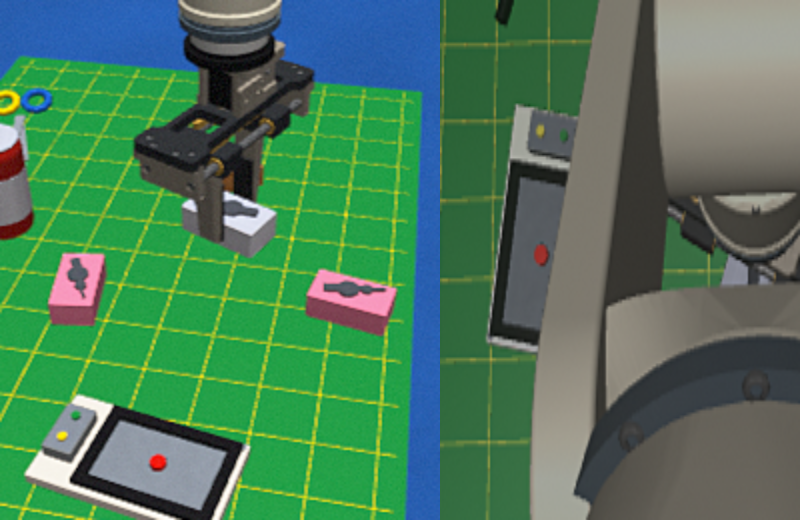

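The block is held level at 44 mm width, about 3 N heavier than empty, so it is the aluminium one. Next I'll bring it low over the nest and check.

```bash
python3 - <<'E'
from h import *
R=down(170.3); n=np.array([.5225,.2268])
manip.line_to([*n,.10],R,v=.12)
manip.line_to([*n,.040],v=.08)
manip.hold(.2)
s=manip.read_state();print(s['grip_width'],s['time_s'],s['wrist_force'],s['ee_pos'])
snap('side','s2'); crop('s2',170,190,310,340,5,'c3')
E
```

```text
0.04369870600017098 9.2083 [ 0.49087259  0.50190165 -2.46212009] [0.52288336 0.22698023 0.04055116]
```

```bash
python3 - <<'E'
from h import *
im=cv2.imread('pics/c3.png');print(im.shape); cv2.imwrite('pics/c3.png',cv2.resize(im,(560,600)))
E
```

```text
(750, 700, 3)
```

View pics/c3.png

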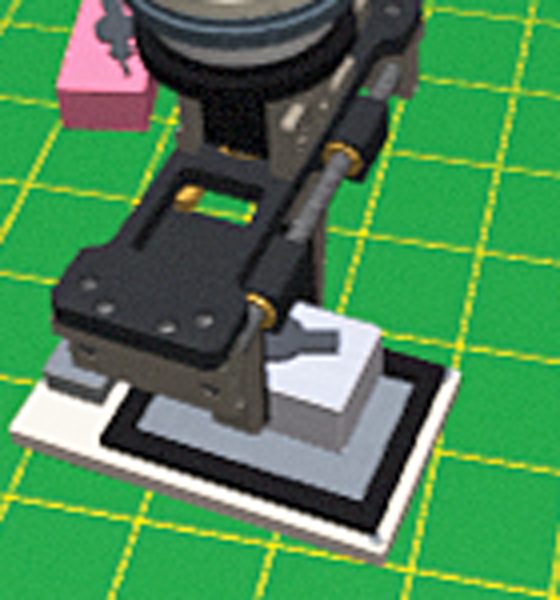

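```bash
python3 - <<'E'
from h import *
f=lambda x,y:((x+.5)/4-.5+170,(y+.5)/4-.5+190)
a=px2w('s2',[f(342,450)],.031)[0];b=px2w('s2',[f(362,500)],.018)[0];o=px2w('s2',[f(374,537)],.018)[0]
t=np.radians(-9.7);x=np.array([np.cos(t),np.sin(t)]);y=np.array([-x[1],x[0]])
print('block c',a[:2]+.04*x-.022*y,'nest c',b[:2]+.05*x-.032*y,o[:2]+.06*x-.042*y)
E
```

```text
block c [0.52220943 0.2264499 ] nest c [0.51999952 0.22687377] [0.52022271 0.23048245]
```

The block's centre is within about 4 mm of the pocket's middle, against a tolerance of 17 mm. I'll lower it until it touches, then release.

```bash
python3 - <<'E'
from h import *
n=np.array([.5215,.2275])
manip.line_to([*n,.027],v=.06); f0=manip.read_state()['wrist_force'][2]
z=.024
while z>.0195:
    manip.line_to([*n,z],v=.03); manip.hold(.1); s=manip.read_state()
    print(round(z,4),s['ee_pos'][2].round(4),s['wrist_force'].round(2))
    if s['wrist_force'][2]>2.0: break
    z-=.0008
manip.gripper_to(.056); manip.hold(.2)
print(manip.read_state()['wrist_force'],manip.read_state()['ee_pos'])
manip.line_to([*n,.13],v=.1)
s=manip.read_state();print(s['grip_width'],s['time_s'],s['wrist_force'])
snap('side','s3')
crop('s3',170,220,310,340,5,'c4')
E
```

```text
0.024 0.0241 [-0.36  0.15 -1.31]
0.0232 0.0233 [ 0.47 -0.1  -1.89]
0.0224 0.0224 [-0.16  0.48 -2.56]
0.0216 0.0216 [-0.04 -0.01 -2.34]
0.0208 0.0215 [-1.64 -1.05  6.92]
[-0.98716882 -0.19216735 -0.0885223 ] [0.52145636 0.22749373 0.02072079]
0.05575217717022465 13.2 [ 0.74843833 -0.86933776  0.00740484]
```

View pics/c4.png

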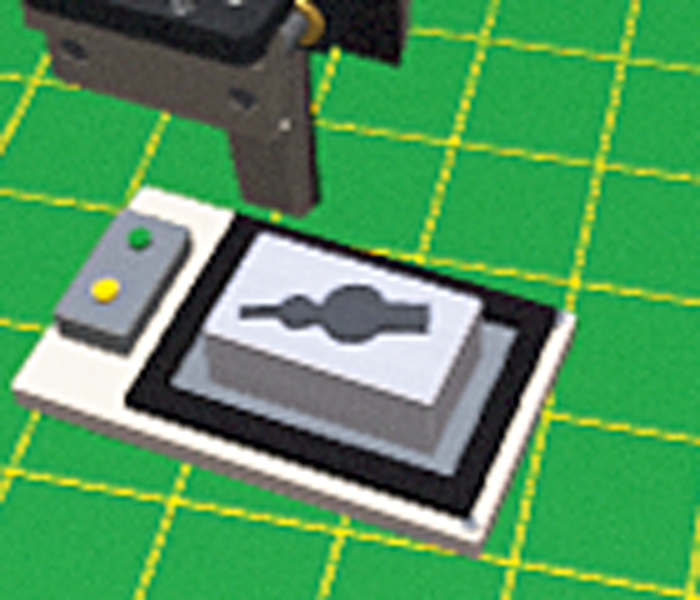

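The block lies flat in the pocket, bird up at (335,315) in the crop, aligned with the walls and with grey floor visible around it. The fingers are clear. Handing in.

```bash
python3 - <<'E'
from h import *
manip.finish_job()
E
```

```text
the job is handed in; nothing more can be done
```

I picked up the bare aluminium block and laid it in the nest's pocket, bird up and lengthwise. I then opened the gripper, lifted it clear and handed the job in at about 13 s of the 32 s allowed. The hand-in gave no verdict.

- **Right block:** The fingers closed to 44 mm. The wrist force changed by about 3 N on lifting, which fits 0.3 kg and not the wooden block.
- **Set down gently:** I lowered it in 0.8 mm steps. It touched at tool height 0.0215 m, exactly where a block on the 12 mm floor should be, and I let go there with only about 7 N on the wrist.
- **Position:** My last measurement, just above the pocket, put its centre within about 4 mm of the pocket's middle, against 17 mm allowed. The last picture shows it flat, aligned with the walls and with the fingers clear.
- **Disagreement:** The two cameras differed by 5–7 mm on the positions, so I used values in between.
- **Not checked directly:** The pin is hidden under the block and I had no reading of it. That it is held down follows from the block sitting on the floor. I kept clear of the wooden block throughout, but took no final picture to confirm it had not moved.

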